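# Stock the kit tray for one table lamp

## Robot

A 6-joint arm with a two-finger parallel gripper is mounted at the origin on a cart in front of the work surface, level with it; the furniture and walls round the work are solid. World frame = base frame: x ahead of the robot, y to its left, z up, the work surface at z = 0. Lengths are in m, angles in rad, forces in N, time in s.
With the tool pointing down it reaches from about 0.325 to 0.9 m from the base axis. Payload 6.1 kg.
Tool frame: the origin (TCP) lies midway between the tips of the shut fingers; the grasp point (between the pads) lies 19 mm behind it; x points along the fingers, y is the direction in which the jaws open and shut, and the axes are right-handed (so a half turn about x gives the same grasp; the last joint's range is limited). The gripper opens to 85 mm and grips with 20 to 120 N. Pads are 22 mm wide; open, the fingers measure 114 mm over their backs; the gripper's body (76 mm by 85 mm) begins 54 mm behind the grasp point. The pads swing forward as they close: fully open they stand 13 mm farther back than shut.
Start: joints at [1.059, 0.22, 1.526, -0, 1.395, -0.126], TCP at [0.235, 0.579, 0.231] pointing down, gripper open.
Joint ranges: [-2.98, 2.98], [-0.91, 2.08], [0.09, 2.57], [-1.24, 4.39], [0.2, 2.65], [-2.68, 2.68]. Speed limits (rad/s): [2.57, 2.57, 3.01, 3.14, 3.14, 3.14].

## Interface

Orientations are given as [roll, pitch, yaw] about the fixed x, y, z axes, in that order (R = Rz(yaw) Ry(pitch) Rx(roll)).
In Python, from plant import movep, move_l, set_joints, gripper_to, hold, inverse_kinematics, observe, get_image, get_calibration, Unreachable, job_done gives the robot as it stands. Calls block until the motion is done:
- movep(position, orientation): joint-space move of the TCP to a pose.
- move_l(position, feed=0.15, rotation=None, max_force=None): straight line of the TCP; rotation=None keeps the orientation; feed is the mean speed in m/s. With max_force (N) it stops when the force on the tool has changed by that much, and returns True; else False.
- set_joints(angles): joint-space move.
- gripper_to(opening, f_grip=None): finger opening in m; f_grip is the grip in N (None keeps the last); returns when the fingers have stopped.
- hold(seconds).
- inverse_kinematics(position, orientation): joint angles nearest the present ones, or None.
- observe(): the state.
- get_image(name): name is "side" or "top"; returns (picture, depth): 384x512x3 uint8, red, green, blue; 384x512 float32, m along the optical axis (not along the pixel's ray), 0 where there is no reading.
- get_calibration(name): a dict with "intrinsics" (3x3 intrinsics, pixels), "world_from_camera" (4x4, takes a point from camera to world coordinates). Camera axes: x right, y down, z forward; pixel columns grow to the right and rows downward; lengths in m; the calibration is good to about 2 mm. A picture is of the moment at which its call begins. get_calibration takes no time and is no camera call.
A pose or a line that the arm cannot do raises Unreachable and nothing moves.
- job_done(): hands the job in, once; it reports no verdict.
The state is a dict: "time_s": time; "q": joint angles; "joint_velocities": joint speeds; "joint_torque": joint torques, N m; "eef_pos": TCP position; "tcp_rot": TCP orientation; "ft_force": force on the tool from outside, world axes, zero at the start; "torque": the same for the moment, N m; "opening": finger opening in m.
Only numpy, scipy, OpenCV 4.12 (cv2) and the standard library are available. Lean on these libraries where they do the work, as an engineer would, in place of code of your own. Each camera call takes 0.05 s, during which the arm holds its last target.

## Task

Stock the wooden kit tray for building one lamp: the short cardboard tube upright over its round peg, the solder reel and the black lamp holder each upright in the round pocket that fits it, and the full glue syringe (plunger drawn out) lying in the two V rests with its finger flange in the gap between the rear rest and the two posts. The tall tube and the empty syringe (plunger pushed home) do not belong: leave them where they are.

Things in the scene. Friction and masses are not known exactly. Their poses are not given: they have to be found in the camera images.
- tray: Fixed pale wood tray 264x170 mm, walls 18 high, on the desk (z 0). Origin: centre of underside, x along its length. Bays with inserts at y +0.037, x -0.084/0/+0.084. Syringe cradle on line y -0.046: V rests 10 thick, 49 wide, mouth 40, at x -0.014 and +0.036, two posts 25 apart at x -0.044, tops z 0.030. Gap between posts and rear rest, x -0.041 to -0.019, takes the syringe flange.
- tube_insert: Fixed plywood block in one of the tray's bays (which bay varies), 83 x 83 x 8 mm, with a round wooden peg 38 mm in diameter on its middle; peg top (tapered) 32 mm above the block's underside. Origin: centre of the underside, z up. The seated tube stands on the block round the peg: its origin at z 0.008.
- reel_insert: Fixed plywood block in one of the bays (which bay varies), 83 x 83 x 14 mm, with the wide round pocket, 73 mm in diameter, 9 mm deep. Origin: centre of the underside, z up. Pocket floor at z 0.005: the seated reel has its origin there.
- holder_insert: Fixed plywood block in one of the bays (which bay varies), 83 x 83 x 14 mm, with the smaller round pocket, 54 mm in diameter, 9 mm deep. Origin: centre of the underside, z up. Pocket floor at z 0.005: the seated lamp holder has its origin there.
- short_tube: The shorter of two brown cardboard tubes standing on the brown board, open at both ends: 68 mm outer diameter, 72 mm high, bore 53 mm, wall about 6 mm, 60 g. Origin: centre of its underside, z up. Grasp it by the wall (one finger in the bore) or across it.
- tall_tube: The taller cardboard tube, 68 mm outer diameter, 88 mm high, standing on the brown board; otherwise like the short one. Does not belong in the tray; stays where it is. Origin: centre of its underside.
- solder_reel: Reel of solder standing on its flange on the brown board: 60 mm diameter, 35 mm high; flanges 3 mm thick at bottom and top, wound body 48 mm in diameter between them; about 0.2 kg. Origin: centre of its underside, z up.
- lamp_holder: Black plastic lamp holder (bulb socket) standing open end up on the brown board: a cup 40 mm in diameter (43 mm over a collar 21 to 24 mm above its foot), 52 mm high, about 60 g. Grasp it across. Origin: centre of its underside, z up.
- full_syringe: White syringe on the desk, black plunger drawn 36-46 mm (4 N friction: hold the barrel). Barrel 18 mm thick, 78 long, 96 with cap; flange 34 wide, 18 high, 4 thick. Origin: on the axis at the flange; +x to the nozzle, plunger to -x; balances at x 0.03; lies 9 mm over the desk. Seated: origin at x -0.030, y -0.046, z 0.0227 of the tray, +x along the tray's +x.
- empty_syringe: The same kind of syringe with its plunger pushed home (thumb disc 12 to 14 mm behind the flange): empty. Lies on the desk, does not belong in the tray, stays where it is. Size, origin and axes as for the full syringe.
Mind the look-alikes: they are no part of the job. What is meant by the lamp_holder is not blue, and is the smaller of those in its own colour.

How it is judged:
At the end, for the whole second after the job is handed in: Tube, reel and lamp holder upright in their own inserts (within 12 mm, 4 mm in height); full syringe in the V rests, flange in its gap (12 mm along, 8 mm across, 6 mm in height, 0.12 rad); all released and at rest; tall tube upright, it and the empty syringe within 30 mm of their starts (horizontal distance between short_tube and tube_insert below 0.012 m and z of short_tube in the frame of tube_insert between 0.004 and 0.012 m and angle between each of short_tube, solder_reel, lamp_holder, tall_tube's own z axis and vertical below 0.09 rad and horizontal distance between solder_reel and reel_insert below 0.012 m and z of solder_reel in the frame of reel_insert between 0.001 and 0.009 m and horizontal distance between lamp_holder and holder_insert below 0.012 m and z of lamp_holder in the frame of holder_insert between 0.001 and 0.009 m and x of full_syringe in the frame of tray between -0.042 and -0.018 m and y of full_syringe in the frame of tray between -0.054 and -0.038 m and z of full_syringe in the frame of tray between 0.0167 and 0.0287 m and angle between the x axis of full_syringe and the x axis of tray, either way round below 0.12 rad and linear speed of each of short_tube, solder_reel, lamp_holder, full_syringe, tall_tube, empty_syringe below 0.02 m/s and distance of each of tall_tube, empty_syringe from where it was at the start of the episode below 0.03 m); the robot touches nothing.
It fails at once if the empty syringe or the tall tube is carried off (moved more than 60 mm) (distance of any of empty_syringe, tall_tube from where it was at the start of the episode above 0.06 m).
It also fails if it takes over 122 s, if anything falls off the work surface, if the arm or the gripper's body presses on something with over 40 N, if the wrist force passes 120 N, or if a joint passes its speed limit or range.

## Working session

There is one attempt and no reset: what is moved stays moved. The work goes in short steps, each a Python script; the robot and the scene stay as the last script left them, time stands still between calls to the robot, and variables do not carry over. Pictures are saved under pics/ and viewed, and the job is handed in when it is done.

```bash
ls; mkdir -p pics; python3 - <<'E'
from plant import *
import cv2,numpy as np
for n in("top","side"):
    im,d=get_image(n); cv2.imwrite(f"pics/{n}0.png",cv2.resize(im[:,:,::-1],(800,600),interpolation=cv2.INTER_CUBIC)); np.savez(f"{n}0.npz",im=im,d=d)
    c=get_calibration(n); print(n,c["intrinsics"],np.round(c["world_from_camera"],3)); print((d==0).mean())
print(observe()["time_s"])
E
```

```text
pics
top [[413.9625459    0.         254.67652814]
 [  0.         413.9625459  195.58332877]
 [  0.           0.           1.        ]] [[ 1.700e-02 -9.880e-01  1.560e-01  3.470e-01]
 [-1.000e+00 -1.700e-02 -1.000e-03 -1.480e-01]
 [ 4.000e-03 -1.560e-01 -9.880e-01  1.227e+00]
 [ 0.000e+00  0.000e+00  0.000e+00  1.000e+00]]
0.0039520263671875
side [[429.72917863   0.         254.8256918 ]
 [  0.         429.72917863 190.12769183]
 [  0.           0.           1.        ]] [[ 0.946 -0.156  0.284  0.232]
 [-0.324 -0.495  0.806 -1.062]
 [ 0.015 -0.855 -0.519  0.643]
 [ 0.     0.     0.     1.   ]]
0.037007649739583336
0.1
```

View pics/top0.png

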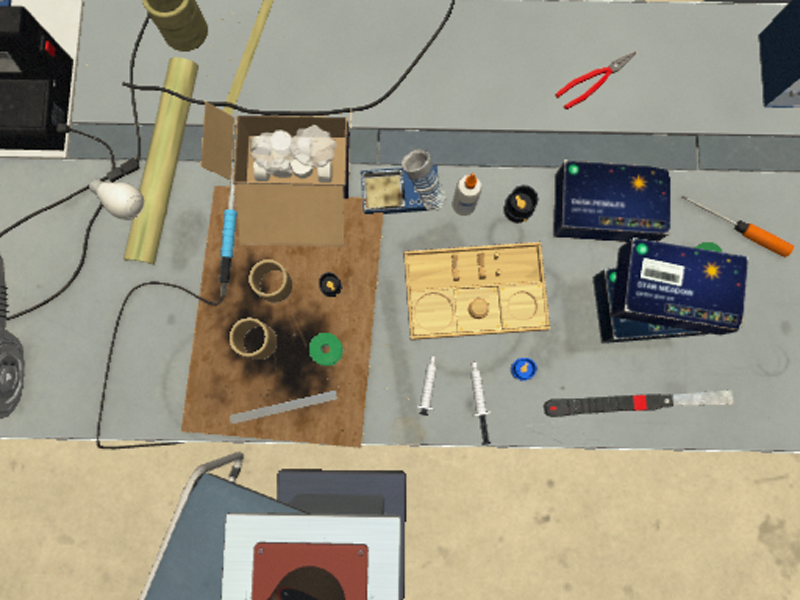

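View pics/side0.png

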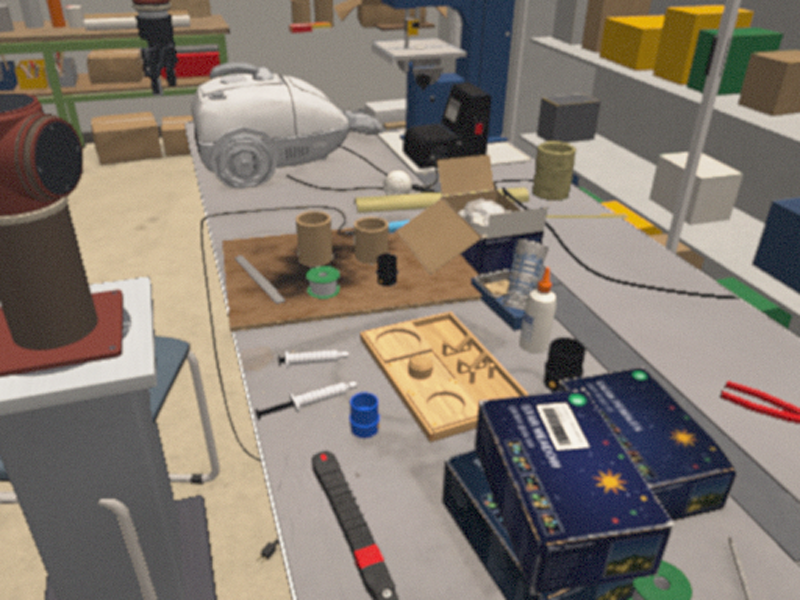

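```bash
cat > h.py <<'E'
import numpy as np,cv2
from plant import *
def cloud(n,d):
    c=get_calibration(n);K=c["intrinsics"];T=c["world_from_camera"]
    v,u=np.mgrid[:d.shape[0],:d.shape[1]]
    p=np.stack([(u-K[0,2])/K[0,0]*d,(v-K[1,2])/K[1,1]*d,d],-1)
    return p@T[:3,:3].T+T[:3,3]
def ray(n,u,v,z):
    c=get_calibration(n);K=c["intrinsics"];T=c["world_from_camera"]
    r=T[:3,:3]@np.array([(u-K[0,2])/K[0,0],(v-K[1,2])/K[1,1],1]);o=T[:3,3]
    return o+r*(z-o[2])/r[2]
def proj(n,p):
    c=get_calibration(n);K=c["intrinsics"];T=np.linalg.inv(c["world_from_camera"])
    q=T[:3,:3]@np.asarray(p)+T[:3,3];q=K@q;return q[:2]/q[2]
def rect(im,z,x0,x1,y0,y1,s,n="top"):
    "metric crop: resample image on plane z; row grows with -x, col with -y; s m/px"
    P=np.float32([proj(n,(x,y,z)) for x,y in((x1,y1),(x1,y0),(x0,y0),(x0,y1))])
    w,h=int((y1-y0)/s),int((x1-x0)/s)
    M=cv2.getPerspectiveTransform(P,np.float32([[0,0],[w,0],[w,h],[0,h]]))
    return cv2.warpPerspective(im,M,(w,h),flags=cv2.INTER_CUBIC)
E
python3 - <<'E'
from h import *
im=np.load("top0.npz")["im"];d=np.load("top0.npz")["d"];P=cloud("top",d)
s=0.64
for nm,u,v in[("tallT",253,340),("shortT",270,280),("holder?",330,284),("bigblk",520,203),("blue",524,369),("reel",326,349),("tray",470,290),("syrL",428,387),("syrR",478,390),("desk",400,380)]:
    u,v=u*s,v*s
    print(nm,np.round(ray("top",u,v,0.0),3),np.round(P[int(v),int(u)],3))
def crop(a,u0,v0,u1,v1,f,k): cv2.imwrite(f,cv2.resize(a[v0:v1,u0:u1,::-1],None,fx=k,fy=k,interpolation=cv2.INTER_CUBIC))
crop(im,130,100,380,290,"pics/ctop.png",3.1)
sd=np.load("side0.npz")["im"]; crop(sd,140,120,400,290,"pics/cside.png",3)
E
```

```text
tallT [0.47  0.125 0.   ] [0.471 0.126 0.01 ]
shortT [0.587 0.099 0.   ] [0.585 0.098 0.015]
holder? [ 0.581 -0.018  0.   ] [ 0.575 -0.021  0.041]
bigblk [ 0.75  -0.387  0.   ] [ 0.738 -0.375  0.045]
blue [ 0.424 -0.39   0.   ] [ 0.422 -0.383  0.03 ]
reel [ 0.455 -0.014  0.   ] [ 0.455 -0.014  0.014]
tray [ 0.574 -0.288  0.   ] [ 0.574 -0.284  0.011]
syrL [ 0.387 -0.208  0.   ] [ 0.388 -0.205  0.017]
syrR [ 0.383 -0.303  0.   ] [ 0.384 -0.298  0.014]
desk [ 0.399 -0.156  0.   ] [ 0.4   -0.156 -0.003]
```

View pics/ctop.png

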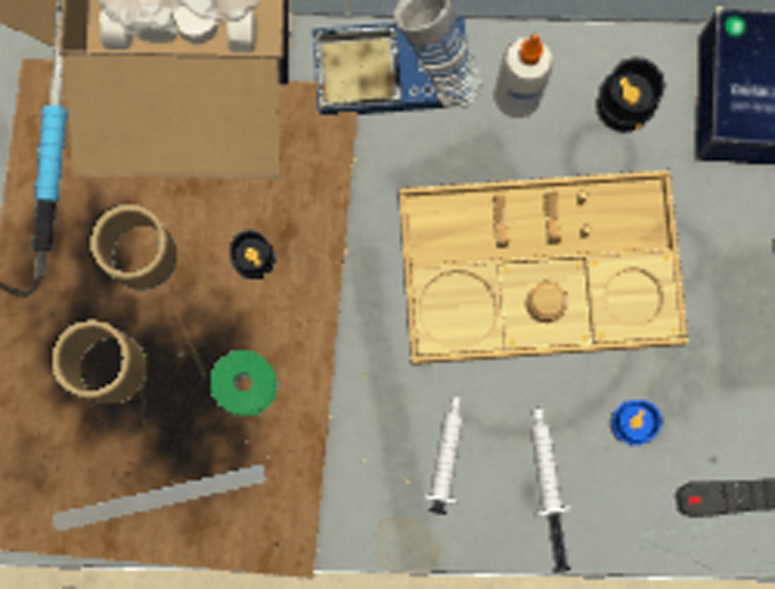

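View pics/cside.png

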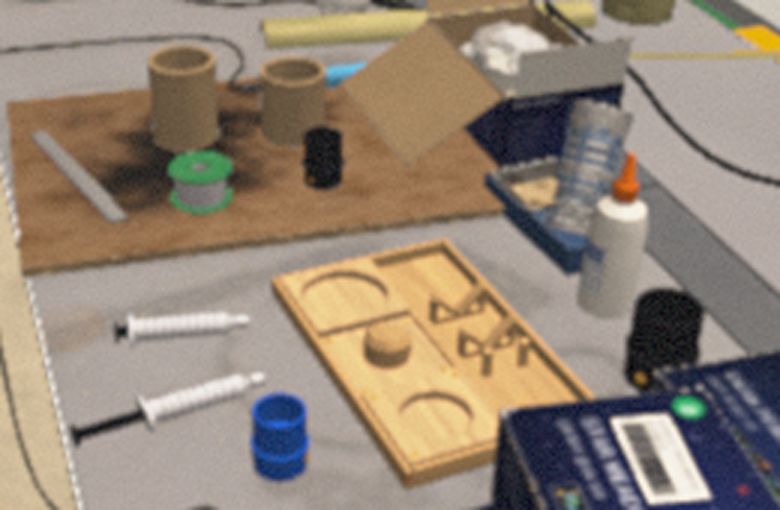

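Candidates (ctop.png pixels): tubes (92,360) [looks taller] / (130,242); black holders small (252,254) / large (630,92), blue (637,421); reel green (243,382), with another green disc under the boxes; syringes (447,460) plunger in / (548,470) plunger out. Now to measure.

```bash
cat > meas.py <<'E'
from h import *
im=np.load("top0.npz")["im"];d=np.load("top0.npz")["d"];P=cloud("top",d)
hsv=cv2.cvtColor(im,cv2.COLOR_RGB2HSV)
def reg(x0,x1,y0,y1): return (P[...,0]>x0)&(P[...,0]<x1)&(P[...,1]>y0)&(P[...,1]<y1)
def circ(pts):
    A=np.c_[2*pts,np.ones(len(pts))];s=np.linalg.lstsq(A,(pts**2).sum(1),rcond=None)[0]
    return s[:2],np.sqrt(s[2]+s[:2]@s[:2])
def cont(m):
    c,_=cv2.findContours(m.astype(np.uint8),cv2.RETR_EXTERNAL,cv2.CHAIN_APPROX_NONE);return max(c,key=cv2.contourArea)[:,0,:].astype(float)
for nm,c in(("A",(.47,.125)),("B",(.58,.1))):
    r=reg(c[0]-.06,c[0]+.06,c[1]-.06,c[1]+.05)&(P[...,2]>.055)
    z=P[...,2][r]; print(nm,"z pct",np.round(np.percentile(z,[5,50,90,95,98]),4),r.sum())
    h=np.percentile(z,60)
    k=r&(P[...,2]>np.percentile(z,75)-.012)
    pt=P[k]
    zt=.088 if h>.08 else .072
    # rays of pixels to rim plane
    vv,uu=np.nonzero(k);q=np.array([ray("top",a,b,zt)[:2] for a,b in zip(uu,vv)])
    cc,rr=circ(q);print(" rim circle",np.round(cc,4),round(rr,4))
g=(hsv[...,0]>50)&(hsv[...,0]<85)&(hsv[...,1]>120)&reg(.4,.52,-.08,.05)
c=cont(g);q=np.array([ray("top",a,b,.035)[:2] for a,b in c]);print("reel",*map(lambda a:np.round(a,4),circ(q)),"z",np.median(P[...,2][g]))
for nm,bx,zt in(("holder",(.53,.63,-.07,.02),.052),("big",(.69,.8,-.44,-.32),.065)):
    k=(hsv[...,2]<60)&reg(*bx); k2=k
    z=P[...,2][k];print(nm,np.round(np.percentile(z,[5,50,95,99]),4),k.sum())
    c=cont(k);q=np.array([ray("top",a,b,zt)[:2] for a,b in c]);print(circ(q),q.min(0),q.max(0))
w=(hsv[...,1]<50)&(hsv[...,2]>170)
for nm,bx in(("L",(.33,.45,-.26,-.16)),("R",(.30,.45,-.35,-.26))):
    k=w&reg(*bx);vv,uu=np.nonzero(k)
    q=np.array([ray("top",a,b,.012)[:2] for a,b in zip(uu,vv)]);m=q.mean(0);e=np.linalg.svd(q-m)[2][0];e*=np.sign(e[0])
    t=(q-m)@e;s=(q-m)@[-e[1],e[0]]
    print(nm,len(q),m,"yaw",np.arctan2(e[1],e[0]),"t",t.min(),t.max(),"s",s.min(),s.max())
    for a in np.arange(-.06,.06,.004):
        j=(t>=a)&(t<a+.004)
        if j.any():print("   %.3f n%d s %.4f..%.4f"%(a,j.sum(),s[j].min(),s[j].max()),end="")
    print()
R=rect(im,.018,.46,.66,-.44,-.16,.00035);cv2.imwrite("pics/tray.png",R[:,:,::-1])
E
python3 meas.py
```

```text
A z pct [0.0585 0.0949 0.1019 0.1028 0.104 ] 313
 rim circle [0.4674 0.114 ] 0.0315
B z pct [0.0592 0.0816 0.0861 0.0869 0.0879] 250
 rim circle [0.574  0.0856] 0.0312
reel [ 0.453  -0.0163] 0.0293 z 0.047062438258517414
holder [0.0335 0.0426 0.0642 0.0664] 132
(array([ 0.57079738, -0.02253303]), np.float64(0.019634082616861764)) [ 0.54983095 -0.04288163] [ 0.59115129 -0.00477157]
big [0.0179 0.0457 0.0732 0.075 ] 306
(array([ 0.7276015 , -0.37423488]), np.float64(0.03096186188917108)) [ 0.69203392 -0.40396151] [ 0.7620061  -0.34511813]
L 168 [ 0.39121336 -0.20803528] yaw -0.15490087962931026 t -0.04430683459346986 0.05394107282635784 s -0.015661393942842855 0.013865006980149766
   -0.048 n1 s -0.0133..-0.0133   -0.044 n13 s -0.0157..0.0139   -0.040 n6 s -0.0066..0.0053   -0.036 n8 s -0.0057..0.0062   -0.032 n7 s -0.0052..0.0067   -0.028 n8 s -0.0071..0.0077   -0.024 n7 s -0.0067..0.0053   -0.020 n7 s -0.0062..0.0057   -0.016 n7 s -0.0053..0.0067   -0.012 n7 s -0.0048..0.0072   -0.008 n7 s -0.0067..0.0076   -0.004 n7 s -0.0062..0.0057   0.000 n7 s -0.0058..0.0062   0.004 n7 s -0.0053
[... 565 characters left out ...]
040 n8 s -0.0109..0.0064   -0.036 n8 s -0.0060..0.0059   -0.032 n6 s -0.0036..0.0084   -0.028 n8 s -0.0069..0.0075   -0.024 n8 s -0.0049..0.0071   -0.020 n5 s -0.0053..0.0062   -0.016 n8 s -0.0062..0.0057   -0.012 n9 s -0.0067..0.0082   -0.008 n6 s -0.0047..0.0073   -0.004 n8 s -0.0051..0.0069   0.000 n7 s -0.0085..0.0064   0.004 n7 s -0.0065..0.0055   0.008 n8 s -0.0069..0.0051   0.012 n5 s -0.0045..0.0071   0.016 n9 s -0.0468..0.0067   0.020 n8 s -0.0087..0.0062   0.024 n5 s -0.0062..0.0054   0.028 n7 s -0.0042..0.0049   0.032 n7 s -0.0047..0.0074   0.036 n5 s -0.0051..0.0065   0.040 n5 s -0.0027..0.0031   0.044 n4 s -0.0035..0.0052   0.048 n5 s -0.0044..0.0047   0.052 n3 s -0.0015..0.0043
```

View pics/tray.png

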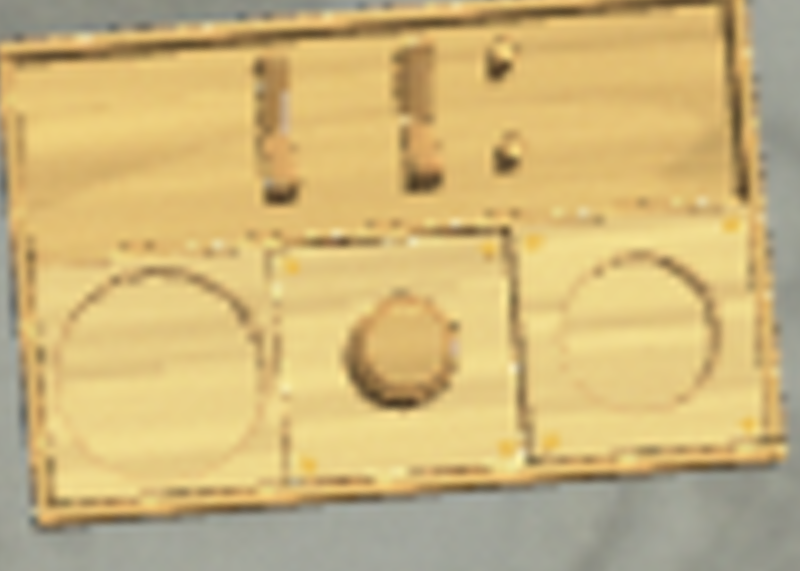

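```bash
cat > meas2.py <<'E'
exec(open("meas.py").read().split("for nm,c in((")[0])
hist=lambda r:np.round(np.percentile(P[...,2][r],[10,50,90]),4)
print("board",hist(reg(.5,.54,-.05,.05)),hist(reg(.62,.64,.0,.05)),hist(reg(.36,.42,.02,.1)),"desk",hist(reg(.42,.46,-.25,-.2)),hist(reg(.35,.4,-.16,-.1)),"trayfloor?",hist(reg(.6,.63,-.4,-.35)))
S=cloud("side",np.load("side0.npz")["d"])
def regS(x0,x1,y0,y1): return (S[...,0]>x0)&(S[...,0]<x1)&(S[...,1]>y0)&(S[...,1]<y1)
hs=lambda r:np.round(np.percentile(S[...,2][r],[10,50,90]),4)
print("side board",hs(regS(.5,.54,-.05,.05)),"desk",hs(regS(.42,.46,-.25,-.2)))
R=rect(im,.018,.46,.67,-.45,-.15,.0005)
H=cv2.cvtColor(R,cv2.COLOR_RGB2HSV);m=((H[...,1]>70)&(H[...,0]<30)&(H[...,2]>90)).astype(np.uint8)
m=cv2.morphologyEx(m,cv2.MORPH_CLOSE,np.ones((25,25)));c,_=cv2.findContours(m,0,1);c=max(c,key=cv2.contourArea)
r=cv2.minAreaRect(c);b=cv2.boxPoints(r);w=np.c_[.67-b[:,1]*.0005,-.15-b[:,0]*.0005]
print(w,"centre",w.mean(0),"size",np.array(r[1])*.0005)
e=w[1]-w[0] if np.linalg.norm(w[1]-w[0])>.2 else w[2]-w[1]
e*=np.sign(e[1]);print("yaw",np.arctan2(e[1],e[0]))
E
python3 meas2.py
```

```text
board [0.0091 0.012  0.0151] [0.0096 0.0122 0.015 ] [0.0092 0.0117 0.0152] desk [-0.0029  0.0006  0.0125] [-0.0032 -0.0005  0.0031] trayfloor? [0.0022 0.0051 0.0079]
side board [0.0104 0.0119 0.0133] desk [-0.0018 -0.0001  0.0117]
[[ 0.65118665 -0.1565252 ]
 [ 0.67479056 -0.42059416]
 [ 0.49779683 -0.43641484]
 [ 0.47419292 -0.17234586]] centre [ 0.57449174 -0.29647002] size [0.17769936 0.2651218 ]
yaw 1.6599449
```

```bash
cat > ov.py <<'E'
from h import *
import sys
im=np.load("top0.npz")["im"]
cx,cy,yaw=map(float,sys.argv[1:4])
s=.0004
def mk(z,items,f):
    R=rect(im,z,.46,.68,-.45,-.145,s)[:,:,::-1].copy()
    c,sn=np.cos(yaw),np.sin(yaw)
    def px(x,y):
        X=cx+c*x-sn*y;Y=cy+sn*x+c*y;return int((-.145-Y)/s),int((.68-X)/s)
    for it in items:
        if it[0]=="p":cv2.polylines(R,[np.int32([px(*q) for q in it[1]])],True,(255,0,0),1)
        else:cv2.circle(R,px(*it[1]),int(it[2]/s),(0,0,255),1)
    return R
rc=lambda x0,x1,y0,y1:("p",[(x0,y0),(x1,y0),(x1,y1),(x0,y1)])
A=mk(.018,[rc(-.132,.132,-.085,.085)],0)
B=mk(.014,[("c",(.084,.037),.0365),("c",(-.084,.037),.027)],0)
C=mk(.030,[("c",(0,.037),.019),rc(-.019,-.009,-.0705,-.0215),rc(.031,.041,-.0705,-.0215),("c",(-.044,-.046-.0125),.003),("c",(-.044,-.046+.0125),.003)],0)
o=np.vstack([np.hstack([A,B]),np.hstack([C,C*0])]);print(o.shape)
cv2.imwrite("pics/"+sys.argv[4],cv2.resize(o,(800,int(o.shape[0]*800/o.shape[1]))) if 0 else o[:,:])
for n,i in(("A",A),("B",B),("C",C)):cv2.imwrite(f"pics/{sys.argv[4]}{n}.png",i)
cv2.imwrite(f"pics/{sys.argv[4]}.png",cv2.resize(o,None,fx=.52,fy=.52,interpolation=cv2.INTER_AREA))
E
sed -i '/imwrite("pics\/"+sys/d' ov.py
python3 ov.py .5715 -.2966 1.655 ov1
```

```text
(1100, 1524, 3)
```

View pics/ov1A.png

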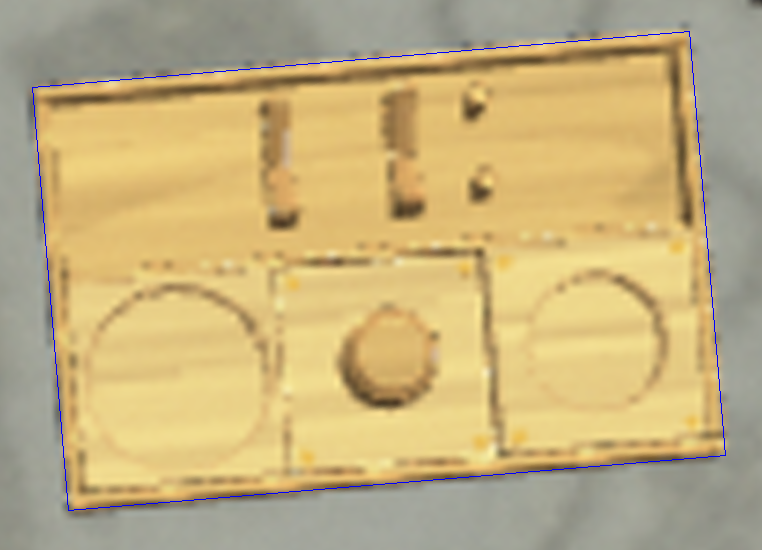

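View pics/ov1B.png

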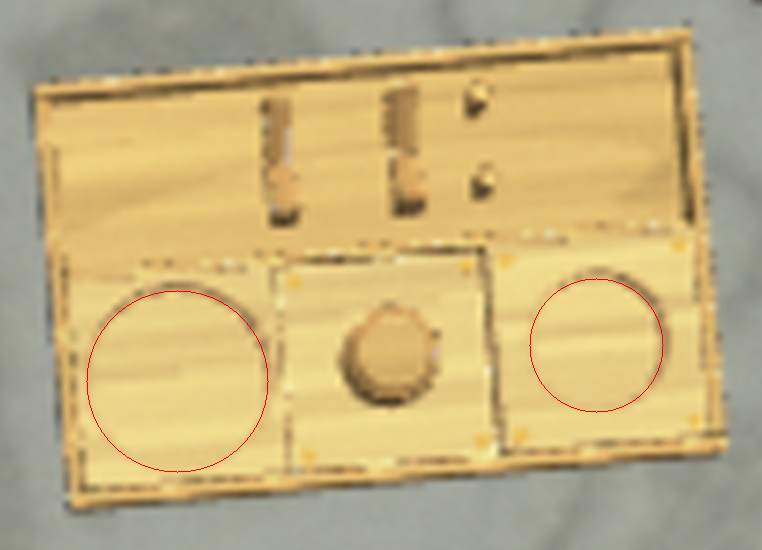

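View pics/ov1C.png

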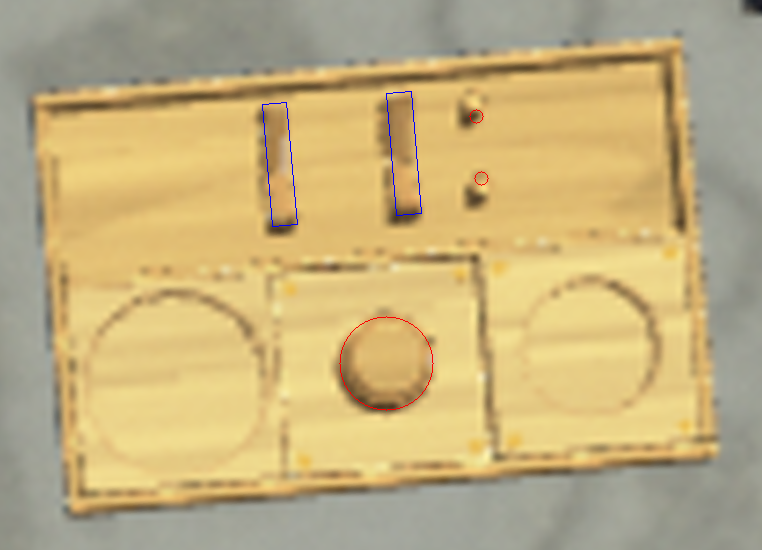

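Tray pose ≈ (0.5725, −0.2966), yaw 1.655 (the overlay fits). The left bay (tray x +0.084) has the 73 mm reel pocket, the middle the peg and the right (−0.084) the 54 mm pocket. The board is 12 mm thick, so tube B (top ≈ 0.084) is the short one and A (≈ 0.100) the tall one. Next I'll refine the item positions with both cameras.

```bash
cat > meas3.py <<'E'
exec(open("meas.py").read().split("for nm,c in((")[0])
def fixr(q,r0):
    from scipy.optimize import least_squares
    f=least_squares(lambda p:np.hypot(*(q-p).T)-r0,q.mean(0),loss="soft_l1",f_scale=.002);return f.x,np.std(f.fun)
ims=np.load("side0.npz")["im"];S=cloud("side",np.load("side0.npz")["d"])
for nm,c,zt,rr in(("tall",(.467,.112),.1,.0303),("short",(.572,.083),.084,.0303),("reel",(.452,-.017),.047,None),("holder",(.57,-.023),.064,.018),("big",(.725,-.372),.075,None)):
  for cn,Q in(("top",P),("side",S)):
    k=(abs(Q[...,2]-zt)<.005)&(np.hypot(Q[...,0]-c[0],Q[...,1]-c[1])<.045)
    if k.sum()<5:print(nm,cn,"few");continue
    q=Q[k][:,:2]
    x=fixr(q,rr) if rr else (q.mean(0),0)
    print(nm,cn,k.sum(),np.round(x[0],4),x[1],"bbox mid",(q.min(0)+q.max(0))/2,"ext",np.ptp(q,axis=0))
w=(hsv[...,1]<50)&(hsv[...,2]>170)&reg(.32,.45,-.33,-.26)
n,l,st,_=cv2.connectedComponentsWithStats(w.astype(np.uint8));k=l==1+st[1:,4].argmax()
vv,uu=np.nonzero(k);q=np.array([ray("top",a,b,.012)[:2] for a,b in zip(uu,vv)])
vx,vy,x0,y0=cv2.fitLine(q.astype(np.float32),cv2.DIST_HUBER,0,.001,.001).ravel();e=np.array([vx,vy])*np.sign(vx);m=np.array([x0,y0])
t=(q-m)@e;print("syr yaw",np.arctan2(e[1],e[0]),"range",np.ptp(t),"flange",m+e*(t.min()+.002),"from tip",m+e*(t.max()-.096),"x=.040",m+e*(t.min()+.042))
k=(S[...,2]>.006)&(S[...,2]<.03)&(S[...,0]>.33)&(S[...,0]<.45)&(S[...,1]>-.33)&(S[...,1]<-.26);q=S[k]
print("side syr",q.mean(0),np.percentile(q[:,2],[50,95]), np.median((q[:,:2]-m)@[-e[1],e[0]]))
E
python3 meas3.py
python3 - <<'E'
import sys;sys.path.insert(0,'.')
from h import *
for nm,p,y in[("tube",(.572,.083,.05),(0,np.pi)),("reel",(.452,-.017,.03),(0,np.pi/2,-np.pi/2)),("hold",(.57,-.023,.05),(0,)),("syr",(.385,-.3,.003),(.15,.15-np.pi)),("syrplace",(.617,-.29,.03),(1.655,1.655-np.pi)),("bay",(.53,-.3,.06),(0.084+np.pi/2,.084-np.pi/2))]:
    for a in y: 
        q=inverse_kinematics(list(p),[0,np.pi/2,a]);print(nm,round(a,2),None if q is None else np.round(q,2))
print(observe()["tcp_rot"])
E
```

```text
tall top 155 [0.4663 0.112 ] 0.001789835186363438 bbox mid [0.46698699 0.11181525] ext [0.0662349  0.06641744]
tall side 102 [0.4667 0.1083] 0.0022163613519453717 bbox mid [0.46623592 0.10762583] ext [0.06572718 0.06810912]
short top 156 [0.5753 0.0869] 0.0018790014439334021 bbox mid [0.57558528 0.08774398] ext [0.06707419 0.06830558]
short side 98 [0.5749 0.0828] 0.002211090157206528 bbox mid [0.57474654 0.08496303] ext [0.06739322 0.07318564]
reel top 317 [ 0.4526 -0.0166] 0 bbox mid [ 0.45225893 -0.01715363] ext [0.05750885 0.05779395]
reel side 183 [ 0.4527 -0.0204] 0 bbox mid [ 0.45305972 -0.02094164] ext [0.0589623  0.06238458]
holder top 41 [ 0.5735 -0.0205] 0.0009146875147710811 bbox mid [ 0.57406632 -0.02058595] ext [0.03620583 0.03523033]
holder side 49 [ 0.5732 -0.0234] 0.0016524927594800535 bbox mid [ 0.57249284 -0.02085947] ext [0.0376588  0.04373857]
big top 56 [ 0.7354 -0.3764] 0 bbox mid [ 0.73646121 -0.37762546] ext [0.05258541 0.05000455]
big side 56 [ 0.7358 -0.3822] 0 bbox mid [ 0.73601052 -0.38197788] ext [0.05217698 0.05287236]
syr yaw 0.15742014 range 0.09828170537403497 flange [ 0.33897608 -0.30850587] from tip [ 0.3392543 -0.3084617] x=.040 [ 0.37848148 -0.30223503]
side syr [ 0.37789743 -0.30724757  0.01359909] [0.01377381 0.01817663] -0.005701604148534606
tube 0 [ 0.01  0.31  1.79 -0.    1.05 -1.56]
tube 3.14 [ 0.01  0.31  1.79 -0.    1.05  1.58]
reel 0 [-0.21  0.07  2.12  0.    0.96 -1.78]
reel 1.57 None
reel -1.57 [-0.21  0.07  2.12 -0.    0.96 -0.21]
hold 0 [-0.18  0.29  1.81  0.    1.04 -1.75]
syr 0.15 [-0.82  0.2   2.03  0.    0.91 -2.54]
syr -2.99 [-0.82  0.2   2.03 -0.    0.91  0.6 ]
syrplace 1.66 [-0.55  0.55  1.5   0.    1.09  2.5 ]
syrplace -1.49 [-0.55  0.55  1.5  -0.    1.09 -0.64]
bay 1.65 [-0.64  0.36  1.7   0.    1.08  2.41]
bay -1.49 [-0.64  0.36  1.7  -0.    1.08 -0.73]
[-1.69102621  1.56907586 -2.07686347]
```

```bash
cat >> h.py <<'E'
TX,TY,TYAW=.5725,-.2986,1.655
def tray(x,y):
    c,s=np.cos(TYAW),np.sin(TYAW);return TX+c*x-s*y,TY+s*x+c*y
PY=TYAW-np.pi
def dn(y): return [0,np.pi/2,y]
def st(tag=""):
    o=observe();print(tag,"t%.1f"%o["time_s"],"tcp",np.round(o["eef_pos"],4),"open %.4f"%o["opening"],"F",np.round(o["ft_force"],1));return o
def shot(name,box=None,k=3):
    for n in("top","side"):
        im,d=get_image(n);np.savez(f"{n}_{name}.npz",im=im,d=d)
        cv2.imwrite(f"pics/{n}_{name}.png",cv2.resize(im[:,:,::-1],(800,600),interpolation=cv2.INTER_CUBIC))
E
python3 - <<'E'
from h import *
x,y=.3785,-.3042;Y=.157-np.pi
gripper_to(.045,40)
movep([x,y,.12],dn(Y));st("above")
print(move_l([x,y,.003],.12,max_force=15));st("down")
gripper_to(0.0,40);st("grip")
move_l([x,y,.12],.15);st("lift")
shot("s1")
E
```

```text
above t3.7 tcp [ 0.3789 -0.3038  0.1201] open 0.0448 F [ 0.1 -0.1 -0.3]
False
down t4.9 tcp [ 0.379  -0.3048  0.0037] open 0.0449 F [ 0.3 -0.7 -0.2]
grip t5.2 tcp [ 0.379  -0.3047  0.0039] open 0.0165 F [-1.2  0.8  6.1]
lift t6.2 tcp [ 0.3779 -0.3036  0.119 ] open 0.0162 F [-0.8  0.3 -0.7]
```

View pics/side_s1.png

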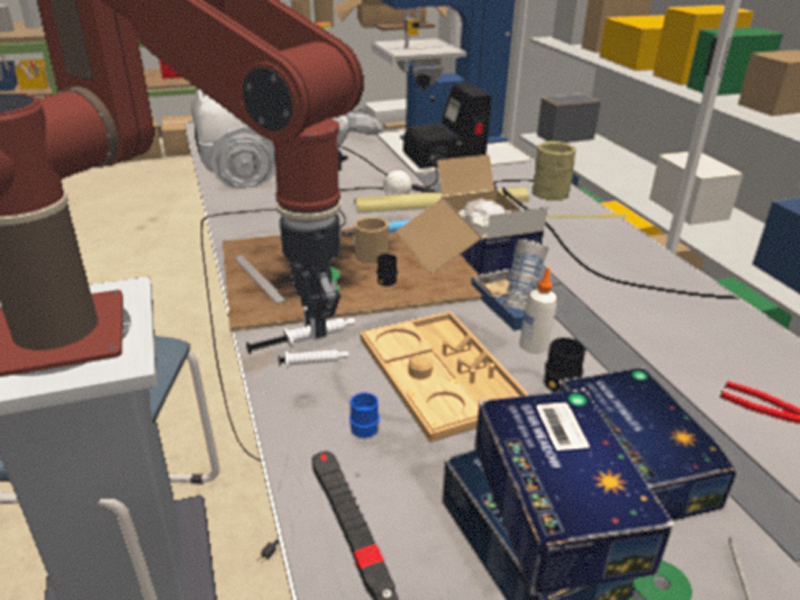

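View pics/top_s1.png

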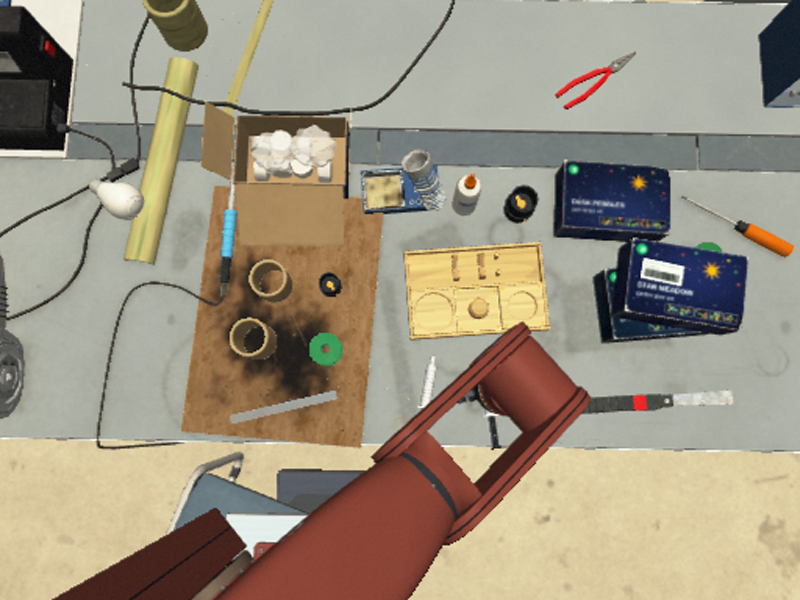

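```bash
python3 - <<'E'
from h import *
x,y=tray(.010,-.046)
movep([x,y,.12],dn(PY));st("above")
print(move_l([x,y,.045],.12,max_force=15));st("mid")
print(move_l([x,y,.018],.04,max_force=10));st("down")
shot("s2")
E
python3 - <<'E'
import cv2,numpy as np
a=np.load("side_s2.npz")["im"];cv2.imwrite("pics/cs2.png",cv2.resize(a[180:300,210:370,::-1],None,fx=5,fy=5,interpolation=cv2.INTER_CUBIC))
E
```

```text
above t7.4 tcp [ 0.6167 -0.2848  0.1192] open 0.0163 F [-0.3  0.2 -1.1]
False
mid t8.1 tcp [ 0.6179 -0.2852  0.0457] open 0.0165 F [-0.6 -1.2 -0.8]
True
down t8.8 tcp [ 0.617  -0.2844  0.0179] open 0.0166 F [ 0.1 -0.1  4. ]
```

View pics/cs2.png

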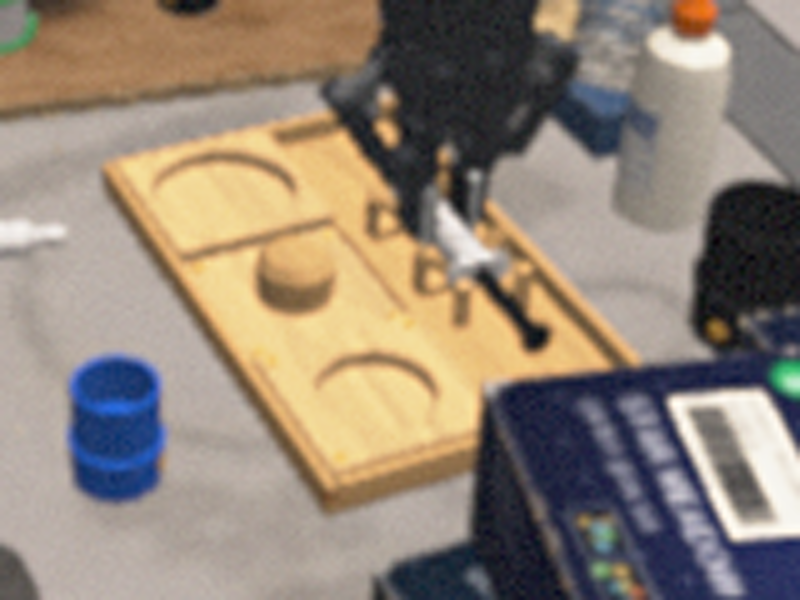

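Close-up: the flange (475,260) is between the rear rest (432,270) and the posts (460,305 / 522,285), the barrel rests in the Vs, and the plunger (540,335) passes between the posts. Release it and go to the reel.

```bash
python3 - <<'E'
from h import *
gripper_to(.036);o=st("open")
p=o["eef_pos"];move_l([p[0],p[1],.14],.15);st("up")
x,y=.4526,-.0185
gripper_to(.085,50)
movep([x,y,.14],dn(-np.pi/2));st("reel above")
shot("s3")
print(move_l([x,y,.020],.12,max_force=15));st("down")
gripper_to(0.0,50);st("grip")
move_l([x,y,.14],.15);st("lift")
shot("s4")
a=np.load("side_s4.npz")["im"];cv2.imwrite("pics/cs4.png",cv2.resize(a[100:280,130:370,::-1],None,fx=3.3,fy=3.3,interpolation=cv2.INTER_CUBIC))
E
```

```text
open t9.2 tcp [ 0.6159 -0.2837  0.0164] open 0.0361 F [ 0.8 -0.6  0.2]
up t10.2 tcp [ 0.6152 -0.2833  0.1387] open 0.0357 F [ 0.  -1.   0.1]
reel above t11.9 tcp [ 0.4537 -0.0192  0.1407] open 0.0852 F [ 1.2 -0.2  0.9]
False
down t13.2 tcp [ 0.4533 -0.0187  0.0207] open 0.0848 F [ 0.  -0.9 -0.4]
grip t13.6 tcp [ 0.4533 -0.0186  0.0213] open 0.0560 F [-2.9  0.7  9.4]
lift t14.5 tcp [ 0.4517 -0.0183  0.1389] open 0.0559 F [-0.1  0.3 -1.8]
```

View pics/cs4.png

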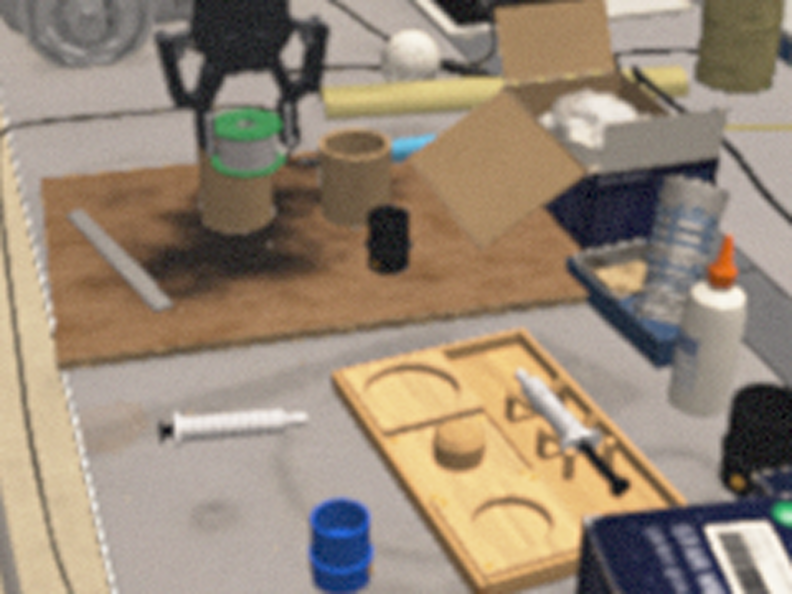

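```bash
python3 - <<'E'
from h import *
for n in("top","side"):
    z=np.load(f"{n}_s4.npz");Q=cloud(n,z["d"]);h=cv2.cvtColor(z["im"],cv2.COLOR_RGB2HSV)
    k=(h[...,0]>50)&(h[...,0]<85)&(h[...,1]>120)&(np.hypot(Q[...,0]-.452,Q[...,1]+.018)<.06)
    if k.sum()<5: print(n,k.sum());continue
    q=Q[k];t=q[q[:,2]>np.percentile(q[:,2],90)-.008];print(n,k.sum(),t.mean(0),(t.min(0)+t.max(0))/2,np.percentile(q[:,2],[2,50,98]),np.ptp(t,axis=0))
x,y=tray(.084,.037);print(x,y)
movep([x,y,.14],dn(PY));st("above")
print(move_l([x,y,.04],.12,max_force=15))
print(move_l([x,y,.015],.04,max_force=10));st("down")
shot("s5")
a=np.load("side_s5.npz")["im"];cv2.imwrite("pics/cs5.png",cv2.resize(a[150:300,210:370,::-1],None,fx=4,fy=4,interpolation=cv2.INTER_CUBIC))
E
```

```text
top 2
side 89 [ 0.45647842 -0.02039581  0.16397825] [ 0.45592535 -0.01947605  0.1642213 ] [0.15521409 0.16397429 0.16621595] [0.05103789 0.05510527 0.00472738]
0.528566339149316 -0.21800947050516994
above t15.5 tcp [ 0.5279 -0.2168  0.1391] open 0.0556 F [ 0.1  0.8 -1.9]
False
True
down t17.0 tcp [ 0.5284 -0.218   0.019 ] open 0.0560 F [-1.6  1.3  6.3]
```

View pics/cs5.png

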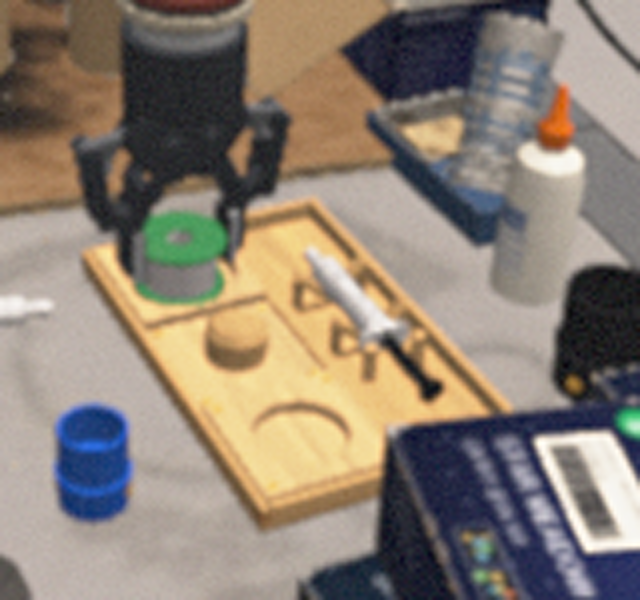

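```bash
python3 - <<'E'
from h import *
z=np.load("side_s5.npz");Q=cloud("side",z["d"]);h=cv2.cvtColor(z["im"],cv2.COLOR_RGB2HSV)
k=(h[...,0]>50)&(h[...,0]<85)&(h[...,1]>100)&(np.hypot(Q[...,0]-.528,Q[...,1]+.218)<.06)
q=Q[k];print(k.sum(),np.percentile(q[:,2],[2,10,50,90,98]))
t=q[q[:,2]>.033];print("top",t.mean(0),t.min(0),t.max(0));A=np.c_[t[:,:2],np.ones(len(t))];print("plane",np.linalg.lstsq(A,t[:,2],rcond=None)[0])
b=q[q[:,2]<.025];print("bot",b.min(0),b.max(0),len(b))
# rim/tray in side camera: bias check, wood block top height
w=(h[...,0]<30)&(h[...,1]>60)&(abs(Q[...,0]-.5)<.05)&(Q[...,1]>-.33)&(Q[...,1]<-.27);print("block z",np.percentile(Q[w][:,2],[10,50,90]))
im=z["im"];c=im[185:230,240:280]
cv2.imwrite("pics/cs5b.png",cv2.resize(im[190:245,225:290,::-1],None,fx=11,fy=10,interpolation=cv2.INTER_CUBIC))
# project expected pocket rim and pocket centre into side image
px,py=tray(.084,.037);R=cv2.resize(im[190:245,225:290,::-1],None,fx=10,fy=10,interpolation=cv2.INTER_CUBIC)
for r,zz,col in((.0365,.014,(0,0,255)),(.03,.005,(255,0,0)),(.03,.040,(255,0,0))):
    pts=[((proj("side",(px+r*np.cos(a),py+r*np.sin(a),zz))-[225,190]+.5)*10) for a in np.linspace(0,6.28,60)]
    cv2.polylines(R,[np.int32(pts)],True,col,1)
cv2.imwrite("pics/cs5b.png",R)
E
```

```text
196 [0.01237045 0.0426532  0.04433019 0.04588794 0.04770513]
top [ 0.53316776 -0.21977487  0.04459406] [ 0.50312887 -0.24542822  0.04023549] [ 0.55806882 -0.18990315  0.07022273]
plane [-0.00858452 -0.01544851  0.04577586]
bot [ 0.50399667 -0.23749451  0.01094225] [ 0.55341159 -0.21740349  0.01307054] 10
block z [0.01215399 0.03806381 0.38886558]
```

View pics/cs5b.png

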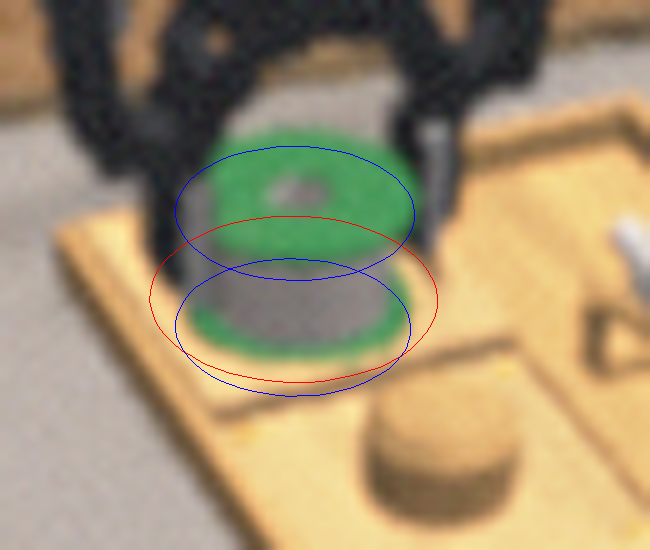

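```bash
python3 - <<'E'
from h import *
gripper_to(.074);o=st("open")
p=o["eef_pos"];move_l([p[0],p[1],.15],.15);st("up")
x,y=.5734,-.0225
movep([x,y,.15],dn(0));st("holder above")
gripper_to(.07,40)
shot("s6")
z=np.load("top_s6.npz");Q=cloud("top",z["d"]);h=cv2.cvtColor(z["im"],cv2.COLOR_RGB2HSV)
k=(h[...,0]>50)&(h[...,0]<85)&(h[...,1]>120)&(np.hypot(Q[...,0]-.528,Q[...,1]+.218)<.08)
q=Q[k];print("reel",k.sum(),np.percentile(q[:,2],[10,50,90]),q.mean(0),(q.min(0)+q.max(0))/2,"exp top-frame",tray(.084,.037))
a=z["im"];cv2.imwrite("pics/cs6.png",cv2.resize(a[110:270,180:380,::-1],None,fx=4,fy=3.7,interpolation=cv2.INTER_CUBIC))
E
```

```text
open t17.4 tcp [ 0.5275 -0.2175  0.018 ] open 0.0745 F [ 0.3 -0.5  0. ]
up t18.4 tcp [ 0.5268 -0.2171  0.1488] open 0.0738 F [ 0.  -0.2 -1. ]
holder above t19.5 tcp [ 0.573  -0.0229  0.1493] open 0.0737 F [ 0.  -0.4 -0.4]
reel 293 [0.04095355 0.04464536 0.04781742] [ 0.52700559 -0.21588304  0.04335604] [ 0.52836674 -0.21540876  0.03051927] exp top-frame (np.float64(0.528566339149316), np.float64(-0.21800947050516994))
```

View pics/cs6.png

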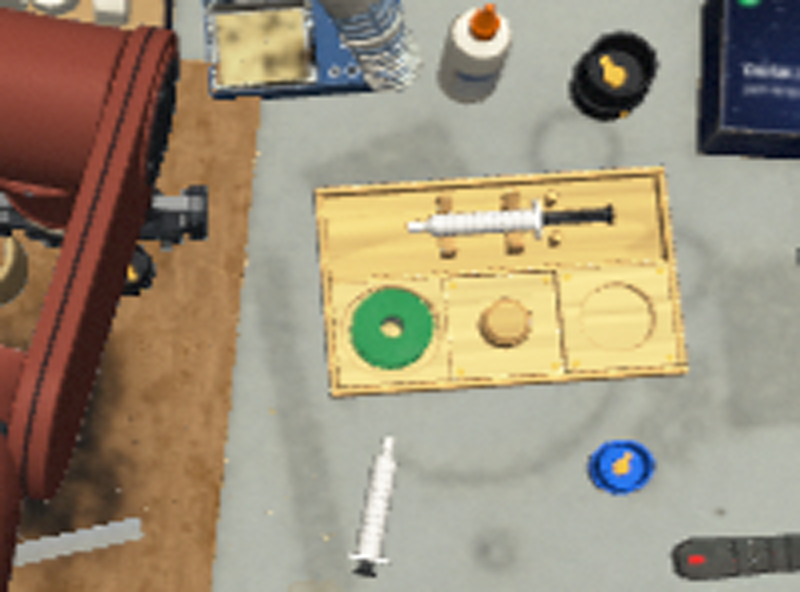

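The reel is seated: its top is at 0.0446, so its origin is at ≈ 0.0095. That matches an insert standing on the 5 mm tray floor, with the pocket floor at 0.010. The seating heights for the other inserts shift by the same 5 mm. Now the holder.

```bash
python3 - <<'E'
from h import *
x,y=.5734,-.0225
print(move_l([x,y,.036],.12,max_force=15));st("down")
gripper_to(0.0,40);st("grip")
move_l([x,y,.15],.15);st("lift")
x,y=tray(-.084,.037)
movep([x,y,.15],dn(PY));st("above")
shot("s7")
print(move_l([x,y,.06],.12,max_force=15))
print(move_l([x,y,.031],.04,max_force=8));st("down")
shot("s8")
a=np.load("side_s7.npz")["im"];b=np.load("side_s8.npz")["im"]
cv2.imwrite("pics/cs8.png",np.hstack([cv2.resize(i[130:300,220:350,::-1],None,fx=3,fy=3,interpolation=cv2.INTER_CUBIC) for i in(a,b)]))
E
```

```text
False
down t20.9 tcp [ 0.5742 -0.0226  0.0369] open 0.0701 F [ 1.1  0.  -0.1]
grip t21.3 tcp [ 0.5744 -0.0227  0.0371] open 0.0376 F [-1.   0.7  5.6]
lift t22.2 tcp [ 0.5725 -0.0223  0.1487] open 0.0373 F [ 0.7  0.4 -2.1]
above t23.6 tcp [ 0.543  -0.3843  0.1495] open 0.0374 F [ 0.3 -0.1 -0.3]
False
True
down t25.2 tcp [ 0.5424 -0.3851  0.0345] open 0.0375 F [-0.5  0.1  2.3]
```

View pics/cs8.png

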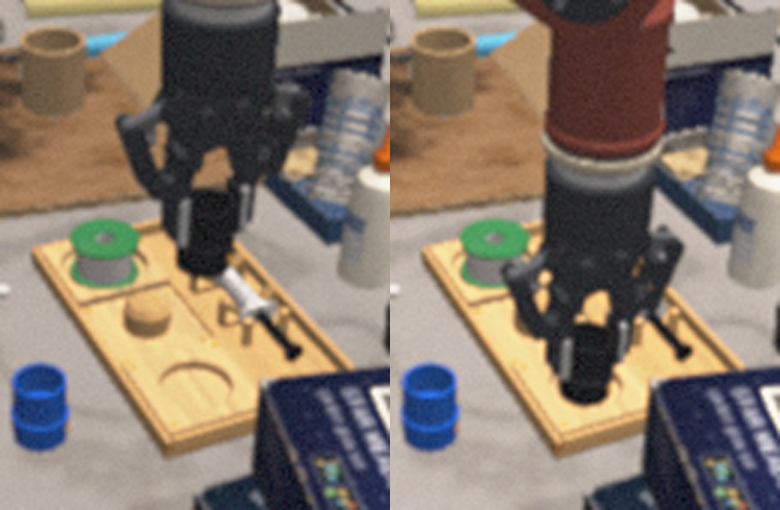

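Contact came at 0.0345 (expected 0.0351), with the holder in its pocket. Release, then the short tube.

```bash
python3 - <<'E'
from h import *
gripper_to(.058);o=st("open")
p=o["eef_pos"];move_l([p[0],p[1],.16],.15)
x,y=.5751,.0849
movep([x,y,.17],dn(0));gripper_to(.085,40);st("tube above")
print(move_l([x,y,.047],.12,max_force=12));st("down")
gripper_to(0.0,40);st("grip")
move_l([x,y,.17],.15);st("lift")
shot("s9")
a=np.load("side_s9.npz")["im"]
cv2.imwrite("pics/cs9.png",cv2.resize(a[90:300,150:370,::-1],None,fx=2.8,fy=2.8,interpolation=cv2.INTER_CUBIC))
E
```

```text
open t25.6 tcp [ 0.5415 -0.3843  0.0336] open 0.0579 F [-0.3  0.5 -0.4]
tube above t28.7 tcp [0.5752 0.0845 0.17  ] open 0.0850 F [0.3 0.1 1.1]
False
down t29.9 tcp [0.576  0.0849 0.048 ] open 0.0848 F [-0.1 -0.   0.3]
grip t30.2 tcp [0.5761 0.0846 0.0483] open 0.0683 F [-0.7 -1.6  6. ]
lift t31.2 tcp [0.5742 0.0849 0.1687] open 0.0688 F [ 0.2  0.3 -0.9]
```

View pics/cs9.png

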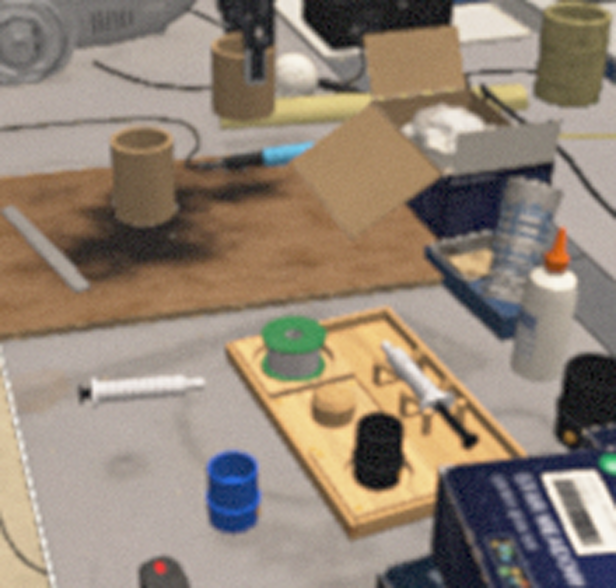

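```bash
python3 - <<'E'
from h import *
x,y=tray(0,.037)
movep([x,y,.17],dn(PY));st("above")
print(move_l([x,y,.085],.12,max_force=12))
print(move_l([x,y,.046],.04,max_force=8));o=st("down")
if o["eef_pos"][2]<.055:
    gripper_to(.085);o=st("open")
    p=o["eef_pos"];move_l([p[0],p[1],.17],.15)
    q=np.array(o["q"]);q=np.array(observe()["q"]);q[0]=.8;set_joints(list(q));hold(.5)
shot("s10")
for n in("top","side"):
    a=np.load(f"{n}_s10.npz")["im"]
    b=a[110:270,130:370] if n=="top" else a[110:300,150:390]
    cv2.imwrite(f"pics/c{n}10.png",cv2.resize(b[:,:,::-1],None,fx=3.1,fy=3.1,interpolation=cv2.INTER_CUBIC))
E
```

```text
above t32.7 tcp [ 0.536  -0.3007  0.1699] open 0.0684 F [ 0.2  0.4 -0.2]
False
True
down t34.4 tcp [ 0.5352 -0.3014  0.0489] open 0.0686 F [-0.2 -0.1  6.1]
open t34.7 tcp [ 0.5343 -0.3007  0.0476] open 0.0851 F [-0.   0.1 -0.3]
```

View pics/ctop10.png

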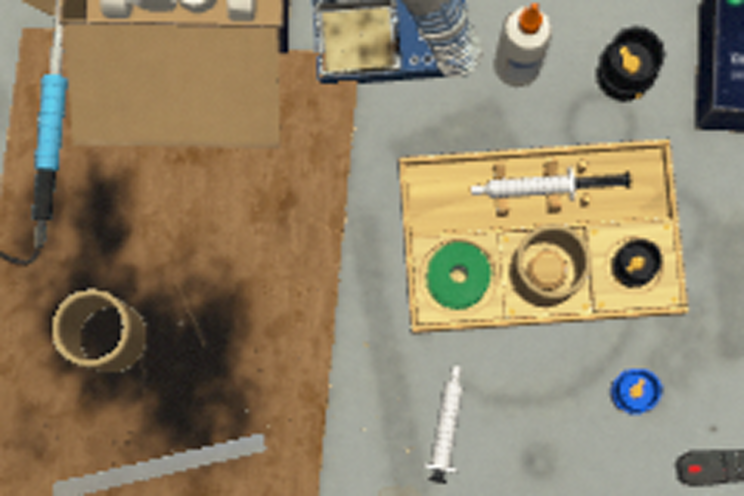

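View pics/cside10.png

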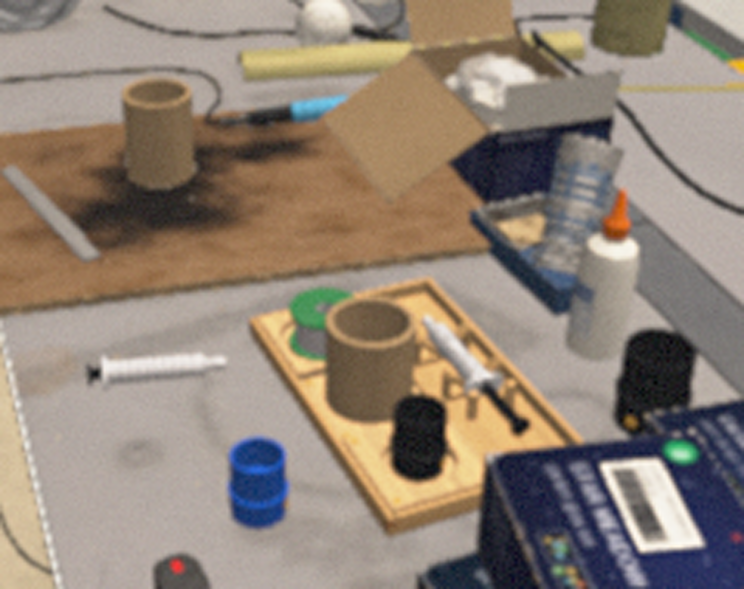

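The views show all four items in place, with the tall tube (92,330 in ctop10) and the empty syringe (447,425) untouched. I'll check this in numbers before handing in.

```bash
python3 - <<'E'
from h import *
z=np.load("top_s10.npz");im=z["im"];Q=cloud("top",z["d"]);h=cv2.cvtColor(im,cv2.COLOR_RGB2HSV)
c,s=np.cos(TYAW),np.sin(TYAW)
def tf(p):
    d=np.asarray(p)[...,:2]-[.572,-.2966];return np.stack([c*d[...,0]+s*d[...,1],-s*d[...,0]+c*d[...,1]],-1)
T=tf(Q);Z=Q[...,2]
def near(x,y,r):return np.hypot(T[...,0]-x,T[...,1]-y)<r
def rep(n,k):t=T[k];print(n,k.sum(),"mid",np.round((t.min(0)+t.max(0))/2,4),"mean",t.mean(0).round(4),"z",np.percentile(Z[k],[10,50,90]).round(4))
rep("tube top(.085)",near(0,.037,.05)&(abs(Z-.085)<.006))
rep("reel top(.045)",near(.084,.037,.045)&(abs(Z-.045)<.006)&(h[...,0]>50)&(h[...,0]<85)&(h[...,1]>120))
rep("holder top(.062)",near(-.084,.037,.04)&(abs(Z-.062)<.006))
k=(T[...,0]>-.06)&(T[...,0]<.09)&(abs(T[...,1]+.046)<.03)&(h[...,1]<50)&(h[...,2]>165)
vv,uu=np.nonzero(k);t=tf(np.array([ray("top",a,b,.024) for a,b in zip(uu,vv)]))
l=cv2.fitLine(t.astype(np.float32),cv2.DIST_HUBER,0,.001,.001).ravel();u=l[:2]*np.sign(l[0])
print("syr x range",t.min(0),t.max(0),"angle",np.arctan2(u[1],u[0]),"y at flange",l[3]+u[1]/u[0]*(-.03-l[2]),"flange x est",t[:,0].min()+.002,t[:,0].max()-.096,"top z",np.percentile(Z[k],[50,95]))
st()
job_done()
E
```

```text
tube top(.085) 148 mid [0.001  0.0358] mean [0.0007 0.0353] z [0.0817 0.0842 0.0871]
reel top(.045) 273 mid [0.0844 0.0367] mean [0.0841 0.0373] z [0.0419 0.0449 0.048 ]
holder top(.062) 49 mid [-0.0828  0.037 ] mean [-0.0824  0.036 ] z [0.0578 0.0613 0.0643]
syr x range [-0.0328179  -0.06121951] [ 0.06396187 -0.03978573] angle 0.009418046 y at flange -0.048508503 flange x est -0.03081789745645016 -0.032038132400884684 top z [0.03048499 0.0342735 ]
 t39.1 tcp [0.3667 0.4904 0.1688] open 0.0851 F [-0.6  0.6 -0.5]
the job is handed in; nothing more can be done
```

The kit tray is stocked and the job was handed in at 39 s of the 122 s allowed. I placed the full syringe first, then the solder reel, the small black lamp holder and the short tube. Each was gripped once and released in place.

My last check used the overhead camera and gave these positions in the tray frame:

| Item | Measured | Target |
|---|---|---|
| Short tube | (0.001, 0.036), top at z 0.084 | (0, 0.037), top about 0.085 |
| Solder reel | (0.084, 0.037), top at z 0.045 | (0.084, 0.037), top about 0.045 |
| Lamp holder | (−0.083, 0.036), top at z 0.061 | (−0.084, 0.037), top about 0.062 |
| Full syringe | flange x −0.031, y −0.0485, angle 0.009 rad | x −0.030, y −0.046, angle 0 |

- **Left alone:** in the final pictures the tall tube and the empty syringe look unmoved. I checked this by eye and did not measure it.
- **Camera disagreement:** the two cameras differed by up to about 4 mm in y, so I used the midpoint.
- **Reel contact height:** the reel touched down 4–5 mm higher than I first expected. The inserts stand on the tray's 5 mm floor, so it was correctly seated, and I adjusted the other two inserts to match.
- **Syringe height:** I did not measure the syringe's own height in the final check. Its top read about 0.030–0.034, against about 0.032 expected.

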